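Light-cure a mended figure with a dead-man lever

TASK

The light-blue figure has been mended with light-curing glue: swing the curing lamp by its orange knob until its lens is straight above the light-blue figure, and leave the lamp there. Only then press the yellow spring lever of the control box down to its middle position, pointer in the green band, never right down to its stop, and finish while still holding it there: your program ends with the gripper keeping the lever pressed. Leave the three figures and the eraser where they are.

Things in the scene. Friction and masses are not known exactly. Their poses are not given: they have to be found in the camera images.
- uv_stand: Fixed white tray, 300 x 370 x 6 mm, with the dark lamp post (22 mm thick) on it. Origin on the post's axis at desk level; the tray reaches 245 mm to the origin's -x side, 55 mm to its +x side and 185 mm to either side in y. z up, +y to the left when looking along +x. Three figures stand on the tray, all about 200 mm from the post, one roughly straight out along -x and one about 43 degrees (0.75 rad) to either side.
- uv_arm (a joint): Swing of the lamp arm about the post (vertical axis), rad, -1.1 to 1.1. 0: the arm points along -x of uv_stand; positive turns counterclockwise seen from above (head towards -y of uv_stand). The joint is stiff (about 2.5 N sideways at the knob moves it, more when swung fast) and stays where it is left. The arm is a bar 18 mm wide, 113 to 125 mm above the desk; the post cap ends at 142 mm.
- lamp_knob (a point): Centre of the top of the orange knob on the lamp head, 176 mm above the desk and 200 mm from the post's axis. The knob is an upright round grip, 24 mm in diameter, its top 38 mm graspable from above (138 to 176 mm over the desk); below it is the white round lamp head, 58 mm in diameter, 106 to 132 mm above the desk.
- lamp_lens (a point): Centre of the lens under the lamp head, straight below the knob, 104 mm above the desk.
- figure0: Light-blue glazed animal figure, loose, 56 x 56 x 60 mm, the mended one. Origin at the centre of its underside, z up; stands on the tray at one of the three places, turned anyhow.
- figure1: Navy-blue figure of the same shape and size, loose; leave alone. Origin at the centre of its underside.
- figure2: Dark-teal figure of the same shape and size, loose; leave alone. Origin at the centre of its underside.
- control_box: Fixed grey control box, base 130 x 64 x 22 mm, origin at the centre of its underside. A yellow lever, 105 mm long and 34 mm wide, lies along its x axis above the base, hinged across at x = +45 mm, 60 mm above the desk; the free end is towards -x and goes down when pressed. Beside the free end, on the +y side, a small upright scale (top 62 mm above the desk) is painted white at the top, green in the middle, red below; the lever's black pointer runs in front of it.
- lever (a joint): Angle of the spring lever, rad: 0 up (released), 0.30 at its bottom stop; it springs up when let go. Pointer in the green band, the middle position, is 0.11 to 0.19 (middle 0.15). From 0.25 on it counts as pressed right down. Downward force on the pad: about 3 N to start it, 7 N at 0.15, 10 N at 0.25.
- lever_pad (a point): Centre of the top of the black round rubber pad on the lever (30 mm in diameter), 80 mm from the hinge, where to press; 77 mm above the desk when released, and 12 mm lower (65 mm) at the middle position: 9 mm of travel is the upper edge of the green band, 15 mm the lower.
- eraser: Small blue and white eraser, 21 x 52 x 12 mm, loose, beside the control box; leave alone. Origin at the centre of its underside.
Things that resemble listed ones, but are neither listed nor needed, are in the scene too. Of the things that look like the control_box, the larger one is meant. Leave any purple look-alike of the figure0 alone.

How it is judged:
On the way, in this order (a step that is already met when the one before it is completed fails the run):
1. lamp lens above the light-blue figure and still, lever not yet pressed (horizontal distance between lamp_lens and figure0 below 0.015 m and velocity of joint uv_arm between -0.03 and 0.03 rad/s and value of joint lever below 0.05 rad), for 0.3 s.
2. lever kept in its middle position by the robot (horizontal distance between lamp_lens and figure0 below 0.015 m and value of joint lever between 0.11 and 0.19 rad and contact force between any of the fingers, the arm and lever above 1.5 N), for 1 s.
At the end, for the whole second after the job is handed in: The robot is still pressing the lever (over 1.5 N) and keeps it between 0.11 and 0.19 rad; the lamp lens is still, within 15 mm of straight above the light-blue figure; the figures stand upright within 10 mm, and the eraser within 20 mm, of where they were (all of step 2 and velocity of joint uv_arm between -0.03 and 0.03 rad/s and distance of each of figure0, figure1, figure2 from where it was at the start of the episode below 0.01 m and angle between each of figure0, figure1, figure2's own z axis and vertical below 0.15 rad and distance of eraser from where it was at the start of the episode below 0.02 m); the arm keeps its last pose, push and grip.
It fails at once if lever pressed right down (beyond 0.25 rad) (value of joint lever above 0.25 rad).
It fails at once if lever pressed while the lamp is not over the light-blue figure (value of joint lever above 0.06 rad and not (horizontal distance between lamp_lens and figure0 below 0.03 m)).
It fails at once if a figure moved by over 10 mm or tipped, or the eraser moved by over 20 mm (not (distance of each of figure0, figure1, figure2 from where it was at the start of the episode below 0.01 m and angle between each of figure0, figure1, figure2's own z axis and vertical below 0.15 rad and distance of eraser from where it was at the start of the episode below 0.02 m)).
It also fails if it takes over 56 s, if anything falls off the work surface, if the arm or the gripper's body presses on something with over 40 N, if the wrist force passes 120 N, or if a joint passes its speed limit or range.

ROBOT

A 6-joint arm with a two-finger parallel gripper is mounted at the origin on a cart in front of the work surface, level with it; the furniture and walls round the work are solid. World frame = base frame: x ahead of the robot, y to its left, z up, the work surface at z = 0. Lengths are in m, angles in rad, forces in N, time in s.
With the tool pointing down it reaches from about 0.3 to 0.875 m from the base axis. Payload 6.4 kg.
Tool frame: the origin (TCP) lies between the finger pads; the fingertips stand ctrl.tip_reach ahead of it and the grasp point (between the pads) lies 11 mm behind it (ctrl.tip_reach is the distance from the TCP to the fingertips, in m); z points along the fingers, x is the direction in which the jaws open and shut, and the axes are right-handed (so a half turn about z gives the same grasp; the last joint's range is limited). The gripper opens to 85 mm and grips with 20 to 120 N. Pads are 22 mm wide; open, the fingers measure 114 mm over their backs; the gripper's body (76 mm by 85 mm) begins 54 mm behind the grasp point. The pads swing forward as they close: fully open they stand 13 mm farther back than shut.
Start: joints at [1.074, 0.181, 1.607, -0, 1.354, -0.206], TCP at [0.165, 0.551, 0.239] pointing down, gripper open.
Joint ranges: [-2.99, 2.99], [-0.89, 2.07], [0.3, 2.58], [-1.14, 4.28], [0, 2.63], [-3.12, 3.12]. Speed limits (rad/s): [2.57, 2.57, 3.01, 3.14, 3.14, 3.14].

INTERFACE

Orientations are given as a unit quaternion [w, x, y, z].
In Python, from bench import telemetry, viewer, ticket, nets, ctrl gives the robot as it stands.
- The arm moves only by the tool step_arm, never from a script. Its argument "plan" is a list of rows, each a list of 2 entries, a list of its own where there are three numbers: the shift along the tool's x, y, z in m, then the turn, a rotation vector about the tool's x, y, z in degrees. A call has 1 to 5 rows; each row is the pose to reach, as a shift and turn from the pose commanded when the call began, along the tool's axes at that moment; what a row does not reach only later rows make up. A row lasts 1/10 s, in which the tool goes at most 50 mm and 8.59 degrees, less where a joint would pass 70% of its speed; a pose out of reach is approached as far as the arm can. A call with a gripper value outside its range is refused whole. "fingers" is the opening in per cent of the stroke, from 0 (shut) to 100 (fully open), set as the call begins (left out, the last holds). The fingers move at their own pace and stop on an object; the grip force is fixed at half the most. Time passes only in rows, so rows that repeat a pose let the fingers close. It gives the time, the measured TCP pose, the force and the opening at its end, in the units of the state.
- telemetry.get_obs(): the state, without advancing time (a new reading comes with each control period).
- viewer.camera(name): name is "scene" or "top" or "wrist"; returns the picture (480x640x3 uint8, red, green, blue); there is no depth.
- viewer.get_calibration(name): a dict with "K" (3x3 intrinsics, pixels), "origin" and "orientation" of the camera in the world. Camera axes: x right, y up, looking along -z (the intrinsics and any distortion apply to the point x, -y, -z); pixel columns grow to the right and rows downward; lengths in m; the calibration is good to about 2 mm. A picture is of the moment at which its call begins: read the wrist's pose just before it. get_calibration takes no time and is no camera call; for the wrist camera it gives the pose at the moment of the call.
- ticket.hand_in(): hands the job in, once; it reports no verdict.
Trained networks look in the newest picture that a camera, given by its name, has taken for a name from the list of things; names that differ only in an ending like _2 or _b are one class to them, and where a whole thing is asked for, a point or a joint stands for the part that bears it (a point fixed in the world has none). Each returns a list of dicts, best first, with "score" (0 to 1); they miss things now and then, are a little off and sometimes report something else, mostly with a low value. They report only what shows in the picture. A call takes as long as a camera call. They do not tell look-alikes from the thing itself.
- nets.boxes_of(thing, camera): "extent" ([left, top, right, bottom] in pixels, round what is visible of it).
The state is a dict: "time_s": time; "q": joint angles; "dq": joint speeds; "joint_efforts": joint torques, N m; "eef_pos": TCP position; "eef_rot": TCP orientation; "wrist_force": force on the tool from outside, world axes, zero at the start; "torque": the same for the moment, N m; "opening": opening from 0.0 (shut) to 1.0 (fully open).
Only numpy, scipy, OpenCV 4.12 (cv2) and the standard library are available. Lean on these libraries where they do the work, as an engineer would, in place of code of your own. Each camera call takes 0.05 s, during which the arm holds its last target.

## Working session

There is one attempt and no reset: what is moved stays moved. The work goes in short steps, Python scripts to look and compute and a tool call to move; the robot and the scene stay as the last step left them, time stands still between calls to the robot, and variables do not carry over. Pictures are saved under pics/ and viewed, and the job is handed in when it is done.

Besides the shell and the picture viewer there is one more tool, called after "Emit:" as name(argument=value, ...) on one line, values as JSON. step_arm: Moves the arm, as the interface text tells. Its arguments: {"type":"object","properties":{"plan":{"type":"array"},"fingers":{"type":"number"}},"required":["plan"]}

```bash
mkdir -p pics; ls; python3 - <<'E'
from bench import telemetry, viewer, ticket, nets, ctrl
import cv2
print(ctrl.tip_reach, telemetry.get_obs())
for n in ("scene","top"):
    im=viewer.camera(n); cv2.imwrite(f"pics/{n}1.png",im[:,:,::-1]); print(n,viewer.get_calibration(n))
    for t in ("control_box","lamp_knob","figure0","uv_stand","eraser"):
        print(n,t,[(r['score'],r['extent']) for r in nets.boxes_of(t,n)][:5])
E
```

```text
pics
0.008 {'time_s': 0.0, 'q': array([ 1.07372748e+00,  1.81544146e-01,  1.60803051e+00,  3.67836226e-06,
        1.35380900e+00, -2.06293129e-01]), 'dq': array([-0.00016453,  0.00080959, -0.00090001,  0.00058311, -0.00035926,
       -0.00115158]), 'joint_efforts': array([ 2.25270873e-03, -4.44882059e+01, -3.51329720e+01, -6.20220112e-05,
        9.33790812e-03, -5.54800366e-07]), 'eef_pos': array([0.16455897, 0.55037263, 0.23837153]), 'eef_rot': array([ 3.74702225e-04,  8.02089520e-01,  5.97203148e-01, -8.13341791e-04]), 'wrist_force': array([0.23778008, 0.36356112, 0.33394558]), 'torque': array([ 0.07142784, -0.04081509,  0.02570436]), 'opening': 0.999406957300997}
scene {'K': array([[615.2158687 ,   0.        , 323.19386653],
       [  0.        , 615.2158687 , 243.33085179],
       [  0.        ,   0.        ,   1.        ]]), 'origin': array([-0.18570526, -0.96423357,  0.69051246]), 'orientation': array([ 0.77467583,  0.50158281, -0.19933514, -0.32948072])}
scene control_box [(0.88, [333.7, 311.9, 400.6, 374.1]), (0.66, [262.8, 308.0, 307.4, 351.2])]
scene lamp_knob [(0.96, [22
[... 309 characters left out ...]
94.2, 369.3, 417.5, 387.4])]
top {'K': array([[492.36495419,   0.        , 321.60198711],
       [  0.        , 492.36495419, 245.63712781],
       [  0.        ,   0.        ,   1.        ]]), 'origin': array([ 0.51786019, -0.10063752,  1.31737026]), 'orientation': array([ 0.71423652,  0.04064139, -0.04370399, -0.69735531])}
top control_box [(0.84, [328.7, 292.5, 351.7, 331.2])]
top lamp_knob [(0.55, [215.9, 208.2, 266.7, 304.4])]
top figure0 [(0.71, [220.3, 289.3, 242.2, 310.1]), (0.7, [274.2, 268.9, 295.8, 289.9]), (0.69, [246.5, 161.2, 266.4, 190.3]), (0.64, [167.9, 269.5, 194.5, 292.8])]
top uv_stand [(0.84, [161.3, 201.3, 306.5, 320.2])]
top eraser [(0.7, [428.3, 289.5, 449.1, 296.4])]
```

View pics/scene1.png

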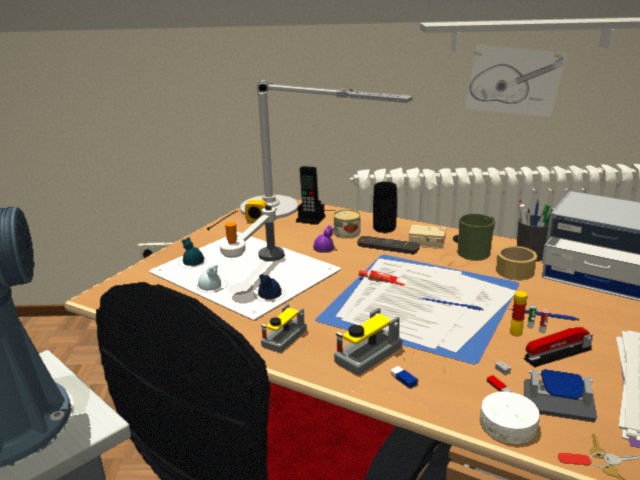

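View pics/top1.png

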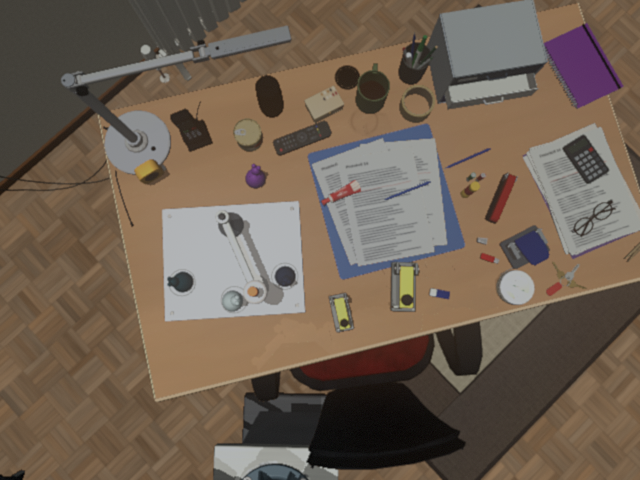

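```bash
python3 - <<'E'
import cv2
a=cv2.imread('pics/scene1.png')[190:390,140:430]; b=cv2.imread('pics/top1.png')[150:340,150:460]
cv2.imwrite('pics/sc.png',cv2.resize(a,(783,540),interpolation=cv2.INTER_CUBIC)); cv2.imwrite('pics/tc.png',cv2.resize(b,(775,475),interpolation=cv2.INTER_CUBIC))
E
```

```text
(no output)
```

View pics/sc.png

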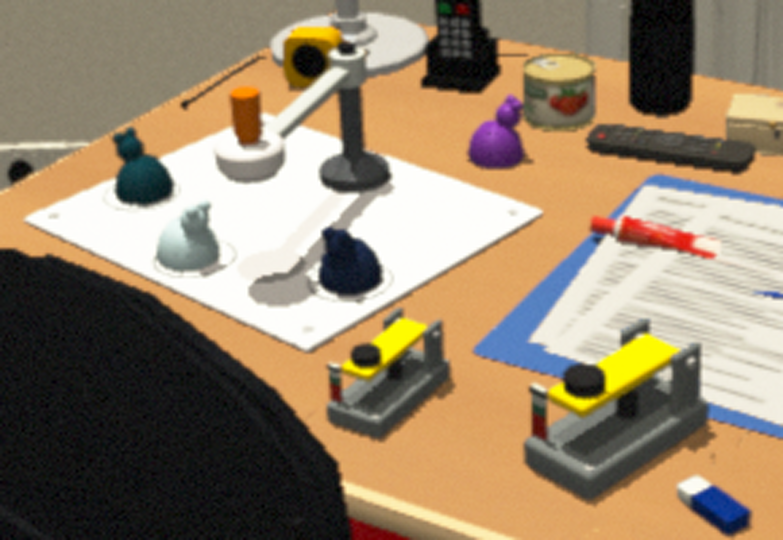

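View pics/tc.png

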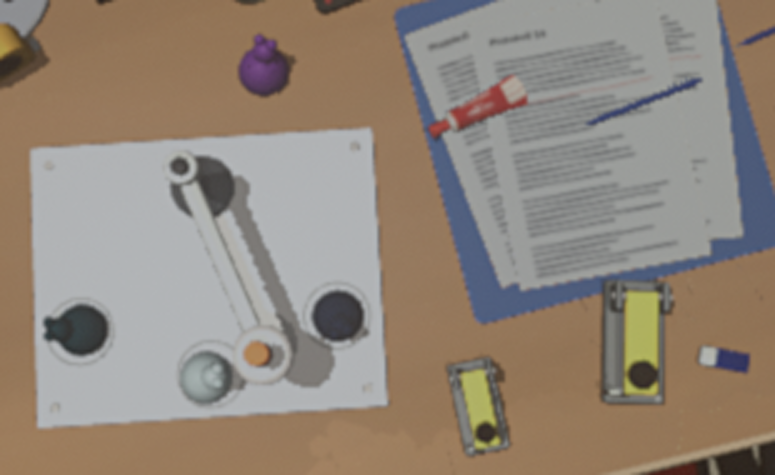

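Candidates in the top view: the figures are light-blue (232,299, the one I want), navy (286,277), teal (182,282) and purple (255,177, a look-alike). The control boxes are the larger one at (404,287), which I want, and a smaller look-alike at (342,312). The only orange knob is at (252,291); the crops above confirm the choice. Next I measure.

```bash
cat > h.py <<'E'
import numpy as np, cv2
from scipy.spatial.transform import Rotation as R
from bench import telemetry, viewer, nets, ctrl
def cal(n):
    c=viewer.get_calibration(n); q=c['orientation']; return c['K'],np.array(c['origin']),R.from_quat([q[1],q[2],q[3],q[0]]).as_matrix()
def ray(c,u,v):
    K,o,M=c; d=M@np.array([(u-K[0,2])/K[0,0],-(v-K[1,2])/K[1,1],-1]); return o,d/np.linalg.norm(d)
def onz(c,u,v,z):
    o,d=ray(c,u,v); return o+d*(z-o[2])/d[2]
def tri(rs):
    A=sum(np.eye(3)-np.outer(d,d) for o,d in rs); b=sum((np.eye(3)-np.outer(d,d))@o for o,d in rs); return np.linalg.solve(A,b)
def proj(c,p):
    K,o,M=c; x=M.T@(np.array(p)-o); return K[0,0]*x[0]/-x[2]+K[0,2], K[1,1]*x[1]/x[2]+K[1,2]
E
python3 - <<'E'
from h import *
np.set_printoptions(precision=4,suppress=True)
T=cal('top');S=cal('scene')
# tray corners from crop (scale 2.5, off 150,150)
cs=[(30,148),(372,128),(386,406),(38,428)]
P=[onz(T,150+u/2.5,150+v/2.5,.006) for u,v in cs]
for p in P: print(p)
print('sides',[np.linalg.norm(P[i]-P[(i+1)%4]) for i in range(4)])
# -x direction of stand: from top edge to bottom edge
c=np.mean(P,0); ex=(P[0]+P[1]-P[2]-P[3]);ex/=np.linalg.norm(ex);ey=np.array([-ex[1],ex[0],0])
print('yaw',np.arctan2(ex[1],ex[0]),'post',c+ex*.095)
k=onz(T,150+257/2.5,150+349/2.5,.176); print('knob',k)
post=onz(T,150+181/2.5,150+166/2.5,.142);print('postcap',post)
for n,b in (('light',(232,299)),('navy',(285.5,276.5)),('teal',(182,281.5))): print(n,onz(T,*b,.025))
# knob in scene
print('knob tri',tri([ray(T,150+257/2.5,150+349/2.5),ray(S,140+245/2.7,190+92/2.7)]))
pad=tri([ray(T,150+642/2.5,150+375/2.5),ray(S,140+584/2.7,190+377/2.7)]);print('pad tri',pad, onz(T,150+642/2.5,150+375/2.5,.077))
for u,v in [(603,283),(668,285),(602,400),(665,402)]: print('box',onz(T,150+u/2.5,150+v/2.5,.022))
print('eraser',onz(T,438.7,293,.01))
E
```

```text
[0.7638 0.3289 0.006 ]
[ 0.795  -0.0398  0.006 ]
[ 0.4967 -0.0633  0.006 ]
[0.4652 0.3019 0.006 ]
sides [np.float64(0.3700201559320136), np.float64(0.2992310916575804), np.float64(0.3665549393935601), np.float64(0.29988599218066725)]
yaw 0.08427176773832232 post [0.7248 0.1399 0.006 ]
knob [0.5488 0.0524 0.176 ]
postcap [0.7242 0.1375 0.142 ]
light [0.5272 0.1258 0.025 ]
navy [ 0.5891 -0.0117  0.025 ]
teal [0.5696 0.2585 0.025 ]
knob tri [0.546  0.0549 0.1729]
pad tri [ 0.5337 -0.3209  0.0718] [ 0.5346 -0.321   0.077 ]
box [ 0.631  -0.2893  0.022 ]
box [ 0.6306 -0.358   0.022 ]
box [ 0.5084 -0.289   0.022 ]
box [ 0.5079 -0.3549  0.022 ]
eraser [ 0.556  -0.4174  0.01  ]
```

```bash
cat >> h.py <<'E'
def shift(target,yawdeg=None):
    s=telemetry.get_obs();q=s['eef_rot'];Rm=R.from_quat([q[1],q[2],q[3],q[0]])
    d=Rm.inv().apply(np.array(target)-s['eef_pos']); x=Rm.apply([1,0,0]); a=np.degrees(np.arctan2(x[1],x[0]))
    print('t',s['time_s'],'pos',s['eef_pos'].round(4),'jaw yaw',a.round(2),'down',Rm.apply([0,0,1]).round(4),'shift',d.round(4))
    if yawdeg is not None:
        T=R.from_matrix(np.column_stack([[np.cos(np.radians(yawdeg)),np.sin(np.radians(yawdeg)),0],[np.sin(np.radians(yawdeg)),-np.cos(np.radians(yawdeg)),0],[0,0,-1]]))
        print('turn',(Rm.inv()*T).as_rotvec(degrees=True).round(2))
E
python3 - <<'E'
from h import *
K,o,M=cal('wrist');print(K,o,M)
shift([.50,.09,.32],100)
E
```

```text
[[339.09963869   0.         322.05151102]
 [  0.         339.09963869 235.60624328]
 [  0.           0.           1.        ]] [0.09939178 0.57080699 0.37474878] [[ 2.85993195e-01 -9.22380546e-01 -2.59657508e-01]
 [ 9.58231542e-01  2.75421214e-01  7.70419844e-02]
 [ 4.53158407e-04 -2.70845497e-01  9.62622725e-01]]
t 0.6 pos [0.1648 0.5509 0.2393] jaw yaw 73.34 down [ 0.  0. -1.] shift [-0.3454  0.4532 -0.0807]
turn [  0.    -0.   -26.66]
```

Emit:
step_arm(plan=[[[-0.03,0.04,-0.016],[0,0,-6]],[[-0.06,0.08,-0.032],[0,0,-12]],[[-0.09,0.12,-0.048],[0,0,-20]],[[-0.12,0.16,-0.064],[0,0,-26.7]],[[-0.15,0.2,-0.08],[0,0,-26.7]]])

```text
time_s: 1.1
eef_pos: [0.3051, 0.3605, 0.3152]
eef_rot: [0.0, 0.641, 0.768, 0.0]
wrist_force: [1.6, 0.8, -0.6]
opening: 1.0
```

```bash
python3 -c "
from h import *
shift([.50,.09,.32],100)"
```

```text
t 1.1 pos [0.3051 0.3605 0.3152] jaw yaw 100.28 down [ 6.e-04  4.e-04 -1.e+00] shift [-0.3009  0.1435 -0.0047]
turn [ 0.04 -0.01  0.28]
```

Emit:
step_arm(plan=[[[-0.04,0.02,0],[0,0,0]],[[-0.08,0.04,0],[0,0,0]],[[-0.12,0.06,0],[0,0,0]],[[-0.16,0.08,0],[0,0,0]],[[-0.2,0.1,0],[0,0,0]]])

```text
time_s: 1.6
eef_pos: [0.4387, 0.1808, 0.3148]
eef_rot: [0.0, 0.643, 0.766, 0.0]
wrist_force: [0.5, 0.8, 1.2]
opening: 0.998
```

Emit:
step_arm(plan=[[[-0.04,0.02,0],[0,0,0]],[[-0.08,0.04,0],[0,0,0]],[[-0.08,0.04,0],[0,0,0]],[[-0.08,0.04,0],[0,0,0]]])

```text
time_s: 2.0
eef_pos: [0.4913, 0.1099, 0.3142]
eef_rot: [-0.0, 0.643, 0.765, -0.0]
wrist_force: [-1.0, 0.9, -0.6]
opening: 0.998
```

```bash
python3 - <<'E'
from h import *
np.set_printoptions(precision=4,suppress=True)
shift([.547,.0545,.22],100)
c=cal('wrist');im=viewer.camera('wrist');cv2.imwrite('pics/w1.png',im[:,:,::-1]);print(c)
np.savez('w1.npz',K=c[0],o=c[1],M=c[2])
for t in ("lamp_knob","figure0"): print(t,[(r['score'],r['extent']) for r in nets.boxes_of(t,'wrist')])
for p in [(.527,.125,.006),(.5488,.0545,.176),(.7242,.139,.142)]: print(proj(c,p))
E
```

```text
t 2.0 pos [0.4913 0.1099 0.3142] jaw yaw 99.9 down [-0.0009  0.0004 -1.    ] shift [-0.0642  0.0454  0.0941]
turn [-0.05 -0.03 -0.1 ]
(array([[339.0996,   0.    , 322.0515],
       [  0.    , 339.0996, 235.6062],
       [  0.    ,   0.    ,   1.    ]]), array([0.4241, 0.0981, 0.4497]), array([[-0.1726, -0.9484, -0.2661],
       [ 0.985 , -0.1658, -0.0481],
       [ 0.0015, -0.2704,  0.9627]]))
lamp_knob [(0.9, [230.9, 221.9, 327.5, 396.4])]
figure0 [(0.79, [401.4, 249.8, 453.4, 292.5]), (0.74, [199.8, 233.6, 234.9, 271.4]), (0.57, [310.3, 200.7, 352.8, 238.2])]
(np.float64(328.0246262704825), np.float64(222.23686877166114))
(np.float64(247.3267044125871), np.float64(278.1797421349939))
(np.float64(311.27081164409384), np.float64(422.2946464177961))
```

View pics/w1.png

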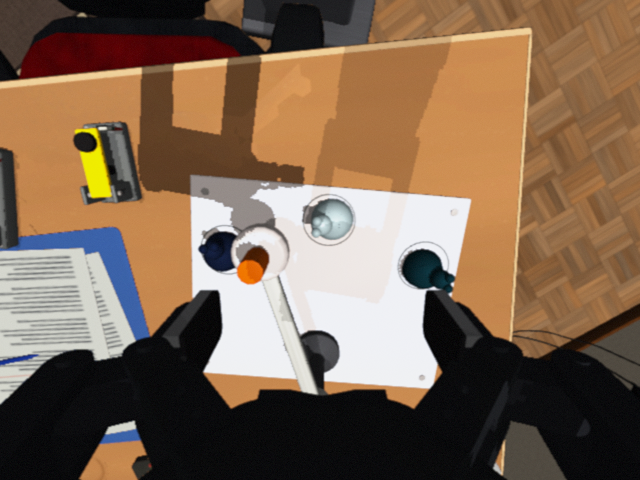

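The wrist view shows the light-blue figure and its ring at about (329,219), the knob top at about (249,273) and the navy figure partly under the lamp head. I'll zoom in on the ring.

```bash
python3 - <<'E'
import cv2
a=cv2.imread('pics/w1.png')[185:295,220:370]
cv2.imwrite('pics/w1c.png',cv2.resize(a,(750,550),interpolation=cv2.INTER_CUBIC))
E
```

```text
(no output)
```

View pics/w1c.png

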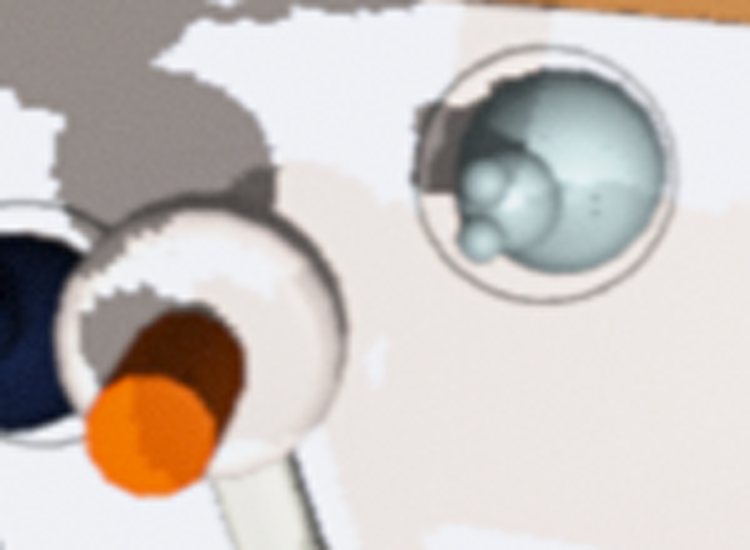

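```bash
python3 - <<'E'
from h import *
np.set_printoptions(precision=4,suppress=True)
w=np.load('w1.npz');W=(w['K'],w['o'],w['M']);T=cal('top');S=cal('scene')
print('ring',onz(W,329.2,219.8,.006)); print('ring diam',np.linalg.norm(onz(W,220+416/5,219.8,.006)-onz(W,220+677/5,219.8,.006)))
for z in(.02,.026,.035): 
  print(z,'body W',onz(W,332.4,219,z),'T',onz(T,232,300,z),'diam',np.linalg.norm(onz(W,220+455/5,219,z)-onz(W,220+665/5,219,z)))
print('knob',onz(W,250,272.2,.176))
# post
for p in [(.7242,.139,.142)]: print(proj(W,p))
a=cv2.imread('pics/top1.png')[280:325,205:270]
cv2.imwrite('pics/tf.png',cv2.resize(a,(780,540),interpolation=cv2.INTER_CUBIC))
shift([.547,.0545,.22],105)
E
```

```text
ring [0.5234 0.126  0.006 ]
ring diam 0.07003513988543317
0.02 body W [0.5185 0.129  0.02  ] T [0.5246 0.1266 0.02  ] diam 0.054537828361611
0.026 body W [0.5172 0.1286 0.026 ] T [0.5246 0.1255 0.026 ] diam 0.05377632495548161
0.035 body W [0.5152 0.1279 0.035 ] T [0.5245 0.1239 0.035 ] diam 0.05263406984628753
knob [0.5429 0.0561 0.176 ]
(np.float64(311.27081164409384), np.float64(422.2946464177961))
t 2.15 pos [0.4905 0.1117 0.3145] jaw yaw 100.12 down [-0.0001  0.0003 -1.    ] shift [-0.0662  0.0455  0.0945]
turn [-0.   -0.02 -4.88]
```

View pics/tf.png

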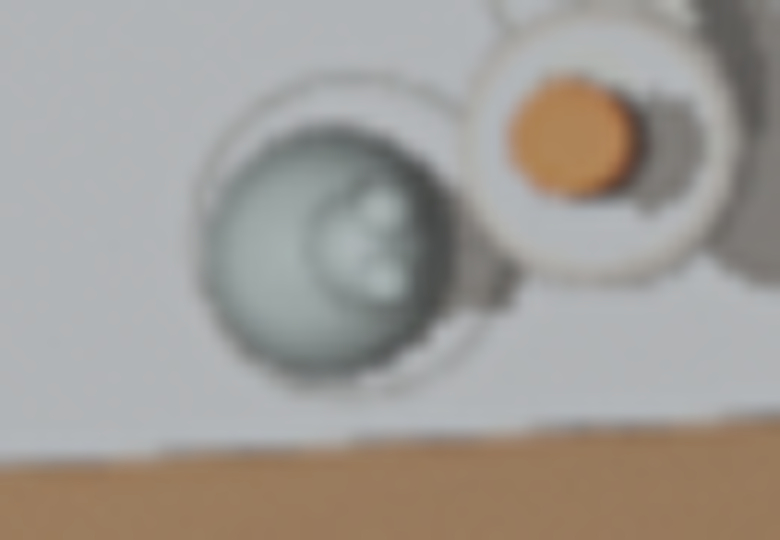

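```bash
python3 - <<'E'
from h import *
np.set_printoptions(precision=4,suppress=True)
T=cal('top');f=lambda u,v,z:onz(T,205+u/12,280+v/12,z)
print('ring',f(350,235,.006),'body',f(327,250,.024),'knob',f(573,137,.176))
print(np.array([.5429,.0561])-[.7242,.139],)
E
```

```text
ring [0.5259 0.1234 0.006 ] body [0.5224 0.1251 0.024 ] knob [0.5446 0.0523 0.176 ]
[-0.1813 -0.0829]
```

Emit:
step_arm(plan=[[[-0.033,0.021,0.03],[0,0,-5]],[[-0.066,0.043,0.06],[0,0,-5]],[[-0.066,0.043,0.08],[0,0,-5]],[[-0.066,0.043,0.08],[0,0,-5]],[[-0.066,0.043,0.08],[0,0,-5]]])

```text
time_s: 2.65
eef_pos: [0.5445, 0.0544, 0.2349]
eef_rot: [-0.0, 0.608, 0.794, -0.0]
wrist_force: [0.8, -0.1, 1.0]
opening: 0.997
```

```bash
python3 - <<'E'
from h import *
np.set_printoptions(precision=4,suppress=True)
shift([.544,.0545,.152],105)
c=cal('wrist');im=viewer.camera('wrist');cv2.imwrite('pics/w2.png',im[:,:,::-1])
print(proj(c,(.544,.0545,.176)))
h=cv2.inRange(cv2.cvtColor(im,cv2.COLOR_RGB2HSV),(5,200,190),(20,255,255));n,_,st,ce=cv2.connectedComponentsWithStats(h);i=1+st[1:,4].argmax();print(st[i],ce[i],onz(c,*ce[i],.176))
E
```

```text
t 2.65 pos [0.5445 0.0544 0.2349] jaw yaw 105.14 down [-0.0004  0.0003 -1.    ] shift [ 0.0002 -0.0005  0.0829]
turn [-0.02 -0.02  0.14]
(np.float64(321.99195242853904), np.float64(256.39289491124805))
[312 264  27   8  72] [324.1806 269.0694] [0.5516 0.0579 0.176 ]
```

View pics/w2.png

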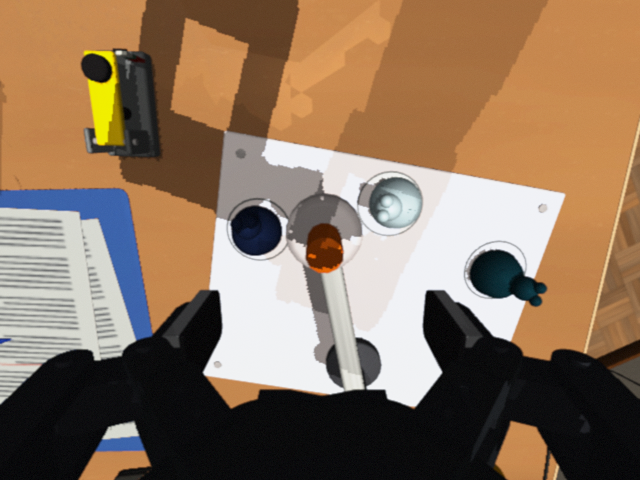

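The knob top is at about (325,257), against a predicted (322,256), so I'm aligned and can go down and close.

Emit:
step_arm(plan=[[[0,0,0.03],[0,0,0]],[[0,0,0.06],[0,0,0]],[[0,0,0.08],[0,0,0]],[[0,0,0.08],[0,0,0]],[[0,0,0.08],[0,0,0]]])

```text
time_s: 3.2
eef_pos: [0.5458, 0.0538, 0.1564]
eef_rot: [0.001, 0.608, 0.794, 0.001]
wrist_force: [0.6, 1.0, 0.1]
opening: 0.999
```

Emit:
step_arm(plan=[[[0,0,0],[0,0,0]],[[0,0,0],[0,0,0]],[[0,0,0],[0,0,0]],[[0,0,0],[0,0,0]],[[0,0,0],[0,0,0]]], fingers=20)

```text
time_s: 3.7
eef_pos: [0.5453, 0.0533, 0.1552]
eef_rot: [0.0, 0.609, 0.794, 0.0]
wrist_force: [-1.2, 1.5, 5.6]
opening: 0.259
```

```bash
python3 - <<'E'
from h import *
np.set_printoptions(precision=4,suppress=True)
o=telemetry.get_obs();print(o['opening'],o['wrist_force'])
shift([.5246,.1268,.154],105)
c=cal('wrist');im=viewer.camera('wrist');cv2.imwrite('pics/w3.png',im[:,:,::-1])
E
```

```text
0.2587557038444339 [-1.2334  1.5205  5.6018]
t 3.7 pos [0.5453 0.0533 0.1552] jaw yaw 105.04 down [ 0.0008  0.0003 -1.    ] shift [ 0.0764 -0.001   0.0012]
turn [ 0.05 -0.    0.04]
```

View pics/w3.png

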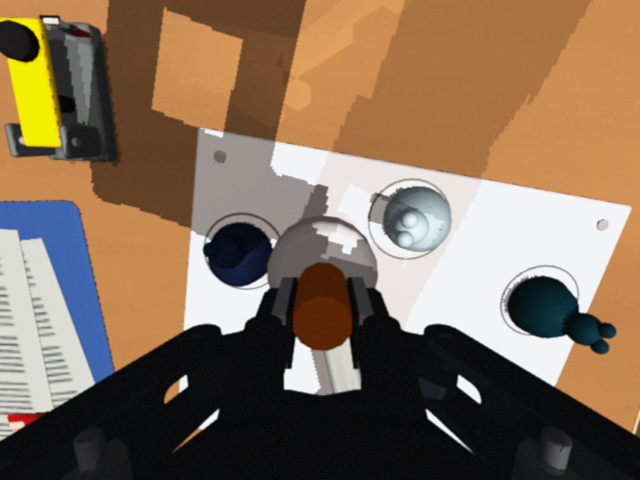

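```bash
python3 - <<'E'
from h import *
p=np.array([.7242,.139]);k=np.array([.5453,.0533]);v=k-p
y=np.radians(105);X=np.array([np.cos(y),np.sin(y)]);Y=np.array([np.sin(y),-np.cos(y)])
a1=np.arctan2(.1268-.139,-.1996)-np.arctan2(v[1],v[0]);a1=(a1+np.pi)%(2*np.pi)-np.pi
for i in range(1,11):
    a=a1*i/10;c,s=np.cos(a),np.sin(a);n=p+np.array([c*v[0]-s*v[1],s*v[0]+c*v[1]]);d=n-k
    # second half relative to pose at i=5
    print(i,(d@X).round(4),(d@Y).round(4),-np.degrees(a).round(2),n.round(4))
    if i==5:
        k=n.copy();y+=a;X=np.array([np.cos(y),np.sin(y)]);Y=np.array([np.sin(y),-np.cos(y)])
        b=a
E
```

```text
1 0.0075 -0.0013 2.21 [0.5421 0.0603]
2 0.0151 -0.0022 4.42 [0.5392 0.0673]
3 0.0228 -0.0029 6.63 [0.5366 0.0745]
4 0.0304 -0.0033 8.84 [0.5343 0.0818]
5 0.038 -0.0034 11.05 [0.5322 0.0892]
6 0.0075 -0.0013 13.26 [0.5304 0.0966]
7 0.0151 -0.0022 15.47 [0.5289 0.1041]
8 0.0228 -0.0029 17.68 [0.5277 0.1117]
9 0.0304 -0.0033 19.89 [0.5268 0.1193]
10 0.038 -0.0034 22.1 [0.5262 0.1269]
```

Emit:
step_arm(plan=[[[0.0075,-0.0013,0],[0,0,2.2]],[[0.015,-0.0022,0],[0,0,4.4]],[[0.023,-0.0029,0],[0,0,6.6]],[[0.03,-0.0033,0],[0,0,8.8]],[[0.038,-0.0034,0],[0,0,11]]])

```text
time_s: 4.25
eef_pos: [0.5319, 0.0883, 0.1553]
eef_rot: [0.001, 0.682, 0.731, -0.001]
wrist_force: [-2.6, -2.6, 7.3]
opening: 0.26
```

Emit:
step_arm(plan=[[[0.0075,-0.0013,0],[0,0,2.2]],[[0.015,-0.0022,0],[0,0,4.4]],[[0.023,-0.0029,0],[0,0,6.6]],[[0.03,-0.0033,0],[0,0,8.8]],[[0.038,-0.0034,0],[0,0,11]]])

```text
time_s: 4.75
eef_pos: [0.5251, 0.1261, 0.1552]
eef_rot: [-0.0, 0.749, 0.662, -0.001]
wrist_force: [-5.8, -3.3, 10.1]
opening: 0.26
```

Emit:
step_arm(plan=[[[0,0,0],[0,0,0]],[[0,0,0],[0,0,0]],[[0,0,0],[0,0,0]]])

```text
time_s: 5.05
eef_pos: [0.525, 0.127, 0.1552]
eef_rot: [-0.001, 0.749, 0.663, -0.001]
wrist_force: [-7.2, 1.0, 9.8]
opening: 0.259
```

```bash
python3 - <<'E'
from h import *
np.set_printoptions(precision=4,suppress=True)
o=telemetry.get_obs();print(o['opening'],o['wrist_force'])
shift([.5246,.1268,.154],83)
c=cal('wrist');im=viewer.camera('wrist');cv2.imwrite('pics/w4.png',im[:,:,::-1])
im=viewer.camera('scene');cv2.imwrite('pics/s4.png',cv2.resize(im[190:330,130:340,::-1],(780,520),interpolation=cv2.INTER_CUBIC))
E
```

```text
0.25902517158760413 [-7.1559  1.0458  9.8408]
t 5.05 pos [0.525  0.127  0.1552] jaw yaw 83.04 down [-0.0018  0.0005 -1.    ] shift [-0.0003 -0.0004  0.0012]
turn [-0.1  -0.01  0.04]
```

View pics/w4.png

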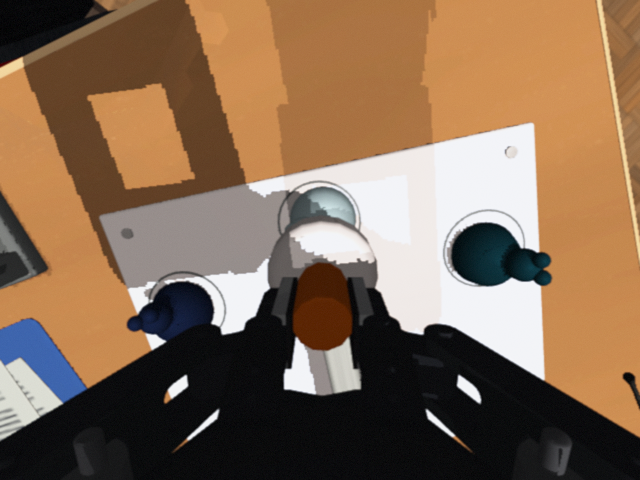

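View pics/s4.png

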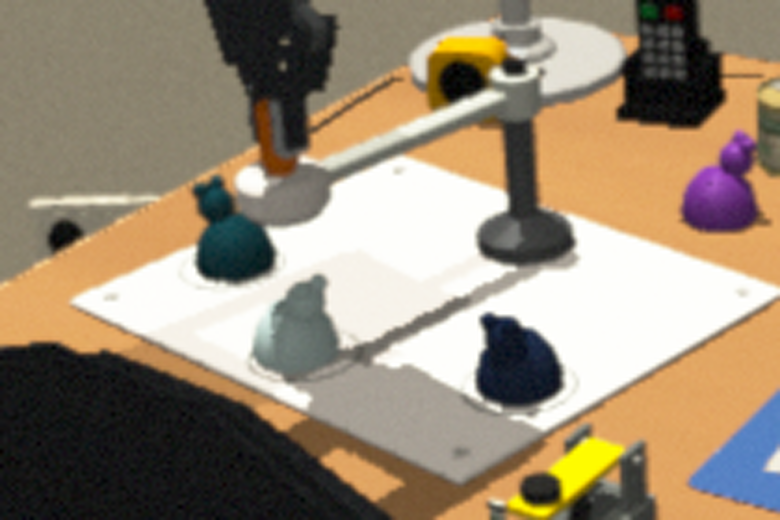

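The figure's column (324) lines up with the knob's (322). I'll release, rise straight up and check from above.

Emit:
step_arm(plan=[[[0,0,0],[0,0,0]],[[0,0,0],[0,0,0]],[[0,0,0],[0,0,0]],[[0,0,0],[0,0,0]],[[0,0,0],[0,0,0]]], fingers=80)

```text
time_s: 5.65
eef_pos: [0.5258, 0.1266, 0.1543]
eef_rot: [-0.0, 0.749, 0.663, -0.0]
wrist_force: [0.1, -0.4, 0.7]
opening: 0.799
```

Emit:
step_arm(plan=[[[0,0,-0.03],[0,0,0]],[[0,0,-0.06],[0,0,0]],[[0,0,-0.1],[0,0,0]],[[0,0,-0.14],[0,0,0]],[[0,0,-0.14],[0,0,0]]])

```text
time_s: 6.15
eef_pos: [0.5289, 0.1267, 0.3013]
eef_rot: [0.004, 0.749, 0.663, 0.004]
wrist_force: [0.0, 0.3, 0.9]
opening: 0.801
```

```bash
python3 - <<'E'
from h import *
np.set_printoptions(precision=4,suppress=True)
o=telemetry.get_obs();print(o['opening'],o['wrist_force'])
shift([.5346,-.319,.25],90)
c=cal('wrist');im=viewer.camera('wrist');cv2.imwrite('pics/w5.png',im[:,:,::-1]);np.savez('w5.npz',K=c[0],o=c[1],M=c[2])
print(proj(c,[.5246,.127,.176]),proj(c,[.5215,.126,.024]))
cv2.imwrite('pics/w5c.png',cv2.resize(im[150:330,200:440,::-1],(800,600),interpolation=cv2.INTER_CUBIC))
E
```

```text
0.8013396222009188 [0.003  0.2749 0.9479]
t 6.15 pos [0.5289 0.1267 0.3013] jaw yaw 83.05 down [ 0.0115  0.0002 -0.9999] shift [-0.4418  0.059   0.0513]
turn [ 0.66 -0.05 -6.96]
(np.float64(320.91239268306356), np.float64(222.52078151922265)) (np.float64(319.91240098274045), np.float64(189.60132090263855))
```

View pics/w5c.png

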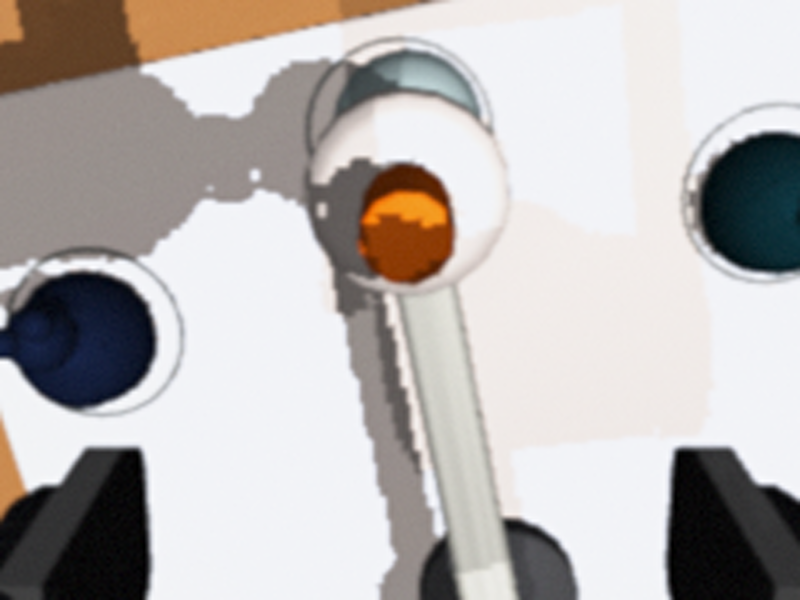

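Emit:
step_arm(plan=[[[-0.04,0.005,0],[0.2,0,-3.5]],[[-0.08,0.01,0],[0.4,0,-7]],[[-0.12,0.015,0],[0.4,0,-7]],[[-0.16,0.02,0],[0.4,0,-7]],[[-0.2,0.025,0],[0.4,0,-7]]], fingers=0)

```text
time_s: 6.7
eef_pos: [0.5255, -0.0762, 0.2928]
eef_rot: [-0.004, 0.707, 0.707, -0.003]
wrist_force: [0.5, 0.9, -0.1]
opening: 0.001
```

```bash
python3 -c "
from h import *
shift([.50,-.319,.25],90)"
```

```text
t 6.7 pos [ 0.5255 -0.0762  0.2928] jaw yaw 90.04 down [-0.0092  0.0013 -1.    ] shift [-0.2428 -0.0253  0.0427]
turn [-0.53 -0.07  0.04]
```

Emit:
step_arm(plan=[[[-0.045,-0.004,0],[0,0,0]],[[-0.09,-0.008,0],[0,0,0]],[[-0.135,-0.012,0],[0,0,0]],[[-0.18,-0.016,0],[0,0,0]],[[-0.22,-0.02,0.01],[0,0,0]]])

```text
time_s: 7.2
eef_pos: [0.506, -0.2973, 0.2841]
eef_rot: [-0.002, 0.707, 0.707, -0.002]
wrist_force: [0.6, -0.3, -0.4]
opening: 0.0
```

Emit:
step_arm(plan=[[[-0.02,0,0.02],[0,0,0]],[[-0.02,0,0.02],[0,0,0]],[[-0.02,0,0.02],[0,0,0]],[[-0.02,0,0.02],[0,0,0]]])

```text
time_s: 7.6
eef_pos: [0.5066, -0.3139, 0.2646]
eef_rot: [-0.003, 0.707, 0.708, -0.002]
wrist_force: [0.3, 0.8, -0.4]
opening: 0.003
```

```bash
python3 - <<'E'
from h import *
np.set_printoptions(precision=4,suppress=True)
shift([.5340,-.321,.15],90)
c=cal('wrist');im=viewer.camera('wrist');cv2.imwrite('pics/w6.png',im[:,:,::-1])
print(proj(c,[.534,-.321,.077]),c)
np.savez('w6.npz',K=c[0],o=c[1],M=c[2])
im=viewer.camera('top');cv2.imwrite('pics/t6.png',cv2.resize(im[200:325,155:310,::-1],(775,625))[:600])
u=proj(cal('top'),[.5246,.127,.176]);print(u)
E
```

```text
t 7.6 pos [ 0.5066 -0.3139  0.2646] jaw yaw 90.09 down [-0.007   0.0009 -1.    ] shift [-0.0072  0.0282  0.1144]
turn [-0.4  -0.05  0.09]
(np.float64(314.20457929565384), np.float64(241.58068490440405)) (array([[339.0996,   0.    , 322.0515],
       [  0.    , 339.0996, 235.6062],
       [  0.    ,   0.    ,   1.    ]]), array([ 0.4392, -0.314 ,  0.4005]), array([[-0.0024, -0.9644, -0.2643],
       [ 1.    , -0.0018, -0.0023],
       [ 0.0017, -0.2643,  0.9644]]))
(np.float64(219.9600672517546), np.float64(299.3579334939871))
```

View pics/w6.png

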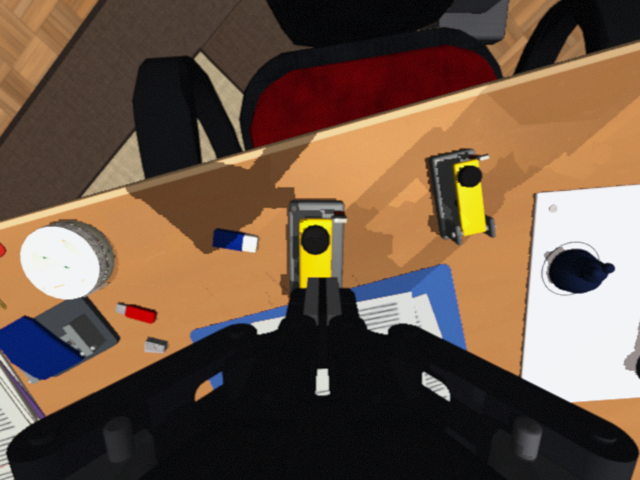

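View pics/t6.png

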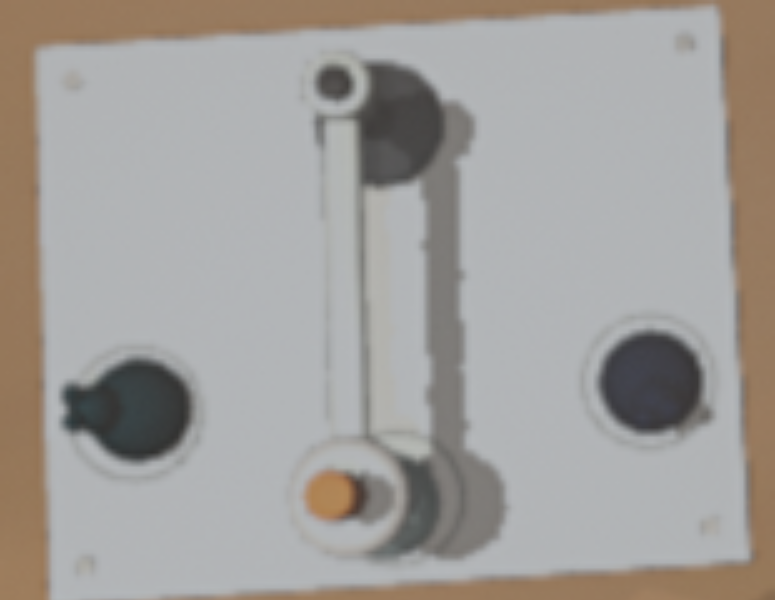

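Emit:
step_arm(plan=[[[-0.003,0.013,0.04],[-0.2,0,0]],[[-0.006,0.027,0.08],[-0.4,0,0]],[[-0.006,0.027,0.12],[-0.4,0,0]],[[-0.006,0.027,0.15],[-0.4,0,0]],[[-0.006,0.027,0.15],[-0.4,0,0]]])

```text
time_s: 8.2
eef_pos: [0.5301, -0.3176, 0.1099]
eef_rot: [-0.004, 0.706, 0.708, -0.0]
wrist_force: [-0.0, -0.3, 0.8]
opening: 0.001
```

Emit:
step_arm(plan=[[[0,0,0],[0,0,0]],[[0,0,0],[0,0,0]],[[0,0,0],[0,0,0]]])

```text
time_s: 8.5
eef_pos: [0.5337, -0.3218, 0.1172]
eef_rot: [0.002, 0.707, 0.707, 0.0]
wrist_force: [0.1, -0.7, 0.6]
opening: 0.005
```

```bash
cat > look.py <<'E'
from h import *
import sys
np.set_printoptions(precision=4,suppress=True)
o=telemetry.get_obs();print(o['wrist_force'])
shift([.5335,-.320,.073],90)
n=sys.argv[1]
im=viewer.camera('wrist');a=cv2.resize(im[150:330,200:440,::-1],(400,300),interpolation=cv2.INTER_CUBIC)
im=viewer.camera('scene');b=cv2.resize(im[280:385,310:450,::-1],(400,300),interpolation=cv2.INTER_CUBIC)
cv2.imwrite(f'pics/{n}.png',cv2.resize(np.hstack([a,b]),(800,300)))
cv2.imwrite(f'pics/{n}b.png',cv2.resize(im[300:385,320:420,::-1],(700,595),interpolation=cv2.INTER_CUBIC))
E
python3 look.py l1
```

```text
[ 0.1212 -0.7177  0.6383]
t 8.5 pos [ 0.5337 -0.3218  0.1172] jaw yaw 90.05 down [ 0.0034 -0.0026 -1.    ] shift [ 0.002  -0.0003  0.0442]
turn [0.2  0.15 0.06]
```

View pics/l1.png

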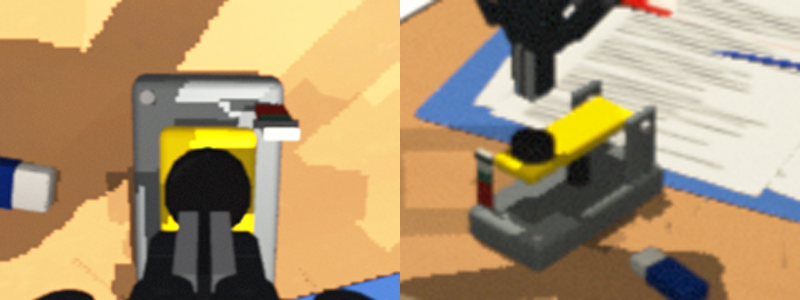

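View pics/l1b.png

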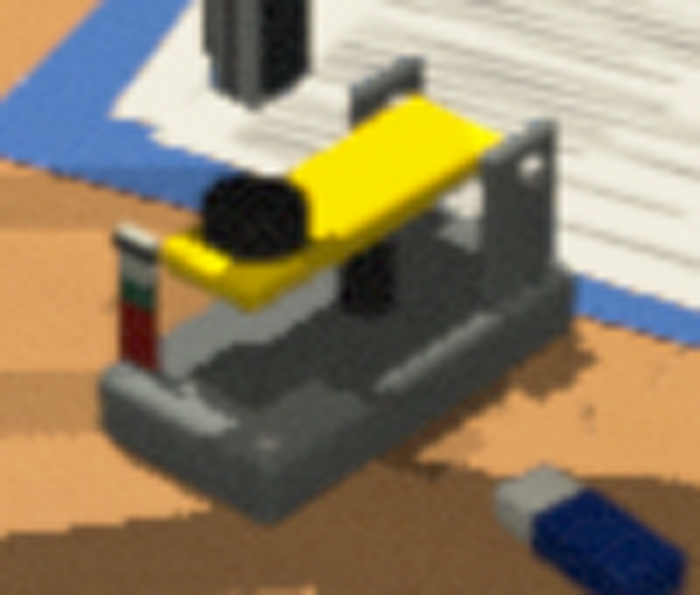

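Emit:
step_arm(plan=[[[0.002,0,0.015],[0,0,0]],[[0.002,0,0.015],[0,0,0]],[[0.002,0,0.015],[0,0,0]]])

```text
time_s: 8.9
eef_pos: [0.5317, -0.3182, 0.0982]
eef_rot: [-0.001, 0.707, 0.707, 0.0]
wrist_force: [0.3, 0.1, 0.0]
opening: -0.001
```

Emit:
step_arm(plan=[[[0,0,0],[0,0,0]],[[0,0,0],[0,0,0]]])

```text
time_s: 9.1
eef_pos: [0.5324, -0.319, 0.0995]
eef_rot: [-0.0, 0.707, 0.707, 0.0]
wrist_force: [-0.4, -0.3, -0.4]
opening: 0.0
```

Emit:
step_arm(plan=[[[0,0,0],[0,0,0]],[[0,0,0],[0,0,0]]])

```text
time_s: 9.3
eef_pos: [0.5324, -0.319, 0.0995]
eef_rot: [0.0, 0.707, 0.707, 0.0]
wrist_force: [0.0, 0.1, 0.1]
opening: -0.001
```

Emit:
step_arm(plan=[[[0,0,0.006],[0,0,0]],[[0,0,0.012],[0,0,0]],[[0,0,0.012],[0,0,0]],[[0,0,0.012],[0,0,0]],[[0,0,0.012],[0,0,0]]])

```text
time_s: 9.8
eef_pos: [0.5323, -0.3189, 0.0873]
eef_rot: [-0.0, 0.707, 0.707, 0.0]
wrist_force: [-0.3, -0.6, 0.5]
opening: 0.003
```

Emit:
step_arm(plan=[[[0,0,0.002],[0,0,0]],[[0,0,0.004],[0,0,0]],[[0,0,0.004],[0,0,0]],[[0,0,0.004],[0,0,0]]])

```text
time_s: 10.2
eef_pos: [0.5323, -0.3191, 0.0837]
eef_rot: [0.0, 0.707, 0.707, 0.0]
wrist_force: [-2.6, -0.5, 3.0]
opening: -0.001
```

Emit:
step_arm(plan=[[[0,0,0.002],[0,0,0]],[[0,0,0.004],[0,0,0]],[[0,0,0.006],[0,0,0]],[[0,0,0.006],[0,0,0]],[[0,0,0.006],[0,0,0]]])

```text
time_s: 10.7
eef_pos: [0.5315, -0.3191, 0.0773]
eef_rot: [-0.001, 0.707, 0.707, -0.0]
wrist_force: [-6.0, -0.5, 7.1]
opening: -0.002
```

Emit:
step_arm(plan=[[[0,0,0.002],[0,0,0]],[[0,0,0.003],[0,0,0]],[[0,0,0.004],[0,0,0]],[[0,0,0.004],[0,0,0]],[[0,0,0.004],[0,0,0]]])

```text
time_s: 11.2
eef_pos: [0.5312, -0.3191, 0.0734]
eef_rot: [-0.001, 0.707, 0.707, -0.001]
wrist_force: [-7.4, 0.0, 7.7]
opening: 0.003
```

```bash
python3 look.py l2
```

```text
[-7.4485  0.0062  7.6627]
t 11.2 pos [ 0.5312 -0.3191  0.0734] jaw yaw 90.04 down [-0.0022  0.0005 -1.    ] shift [-0.0009  0.0023  0.0004]
turn [-0.13 -0.03  0.04]
```

View pics/l2b.png

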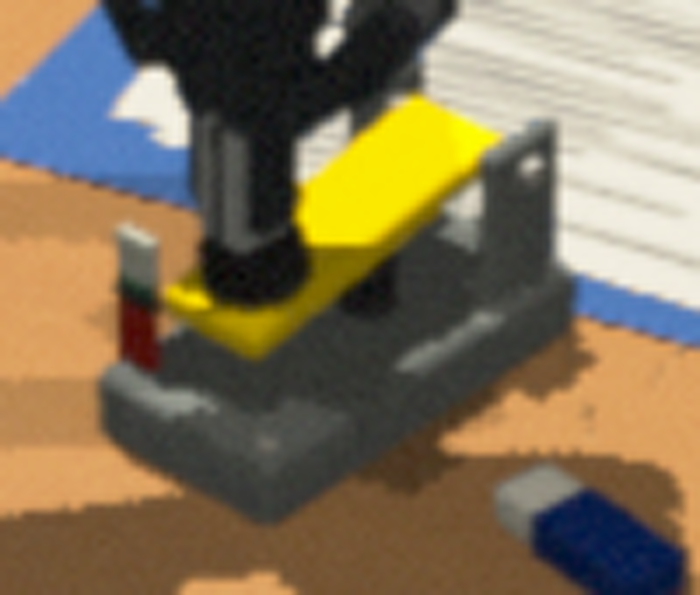

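View pics/l2.png

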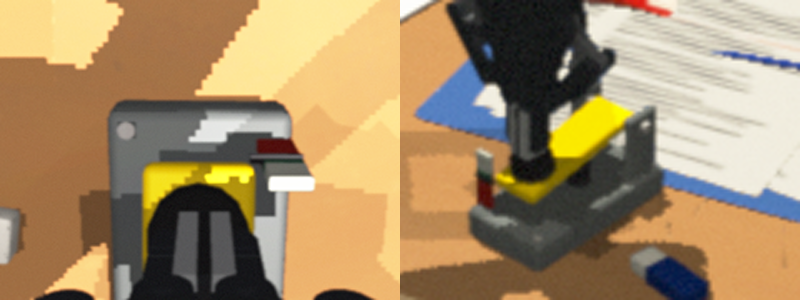

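```bash
python3 - <<'E'
import cv2,numpy as np
a=cv2.imread('pics/l1b.png');b=cv2.imread('pics/l2b.png')
f=lambda i:cv2.resize(i[210:380,90:190],(350,595),interpolation=cv2.INTER_NEAREST)
cv2.imwrite('pics/cmp.png',np.hstack([f(a),f(b)]))
for y in range(220,370,7): print(y,a[y,137],b[y,137], a[y,147],b[y,147])
E
```

```text
220 [ 90 143 191] [ 86 139 188] [ 84 137 191] [ 82 137 192]
227 [132 173 205] [121 156 189] [100 151 199] [ 96 146 193]
234 [177 205 214] [177 203 212] [151 191 221] [140 173 196]
241 [132 152 155] [140 161 161] [172 197 201] [171 195 199]
248 [57 66 67] [100 114 113] [ 97 107 107] [116 131 130]
255 [48 54 54] [ 87 100 100] [44 46 47] [ 94 106 106]
262 [80 91 89] [ 88 100 101] [55 64 62] [ 90 101 100]
269 [ 88 102  99] [ 93 101 103] [ 91 100 100] [ 93 102 102]
276 [83 97 94] [85 96 94] [ 90 100 100] [89 97 96]
283 [66 76 67] [62 76 64] [77 86 82] [78 90 83]
290 [43 55 35] [39 52 35] [43 57 43] [45 56 43]
297 [40 55 34] [28 32 29] [40 53 33] [33 40 28]
304 [29 42 48] [22 22 42] [37 52 39] [21 27 32]
311 [16 26 70] [18 21 73] [19 31 55] [13 23 55]
318 [17 21 79] [13 18 82] [10 18 77] [16 20 78]
325 [17 23 83] [ 9 19 80] [ 9 18 77] [ 4 18 78]
332 [ 5 15 78] [ 7  9 79] [14 22 80] [ 5 11 76]
339 [15 12 80] [20 20 81] [ 7 13 78] [ 3 15 79]
346 [19 16 80] [11 19 81] [ 6 14 79] [10 14 79]
353 [10 15 77] [13 20 80] [13 17 78] [13 18 80]
360 [25 30 77] [21 24 76] [16 19 79] [ 6 12 77]
367 [69 71 85] [54 64 78] [39 45 81] [29 31 74]
```

View pics/cmp.png

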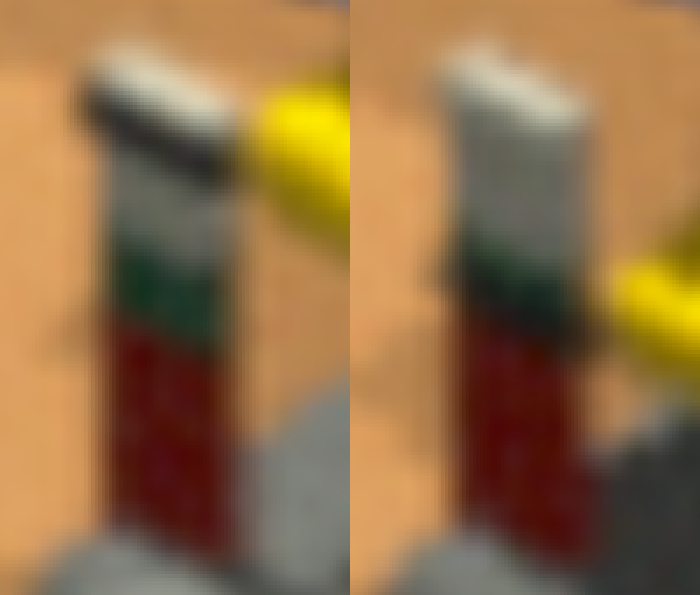

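Emit:
step_arm(plan=[[[0,0,0],[0,0,0]],[[0,0,0],[0,0,0]],[[0,0,0],[0,0,0]],[[0,0,0],[0,0,0]],[[0,0,0],[0,0,0]]])

```text
time_s: 11.8
eef_pos: [0.5312, -0.3191, 0.0735]
eef_rot: [-0.001, 0.707, 0.707, -0.001]
wrist_force: [-7.2, -0.9, 7.6]
opening: -0.001
```

Emit:
step_arm(plan=[[[0,0,0],[0,0,0]],[[0,0,0],[0,0,0]],[[0,0,0],[0,0,0]],[[0,0,0],[0,0,0]],[[0,0,0],[0,0,0]]])

```text
time_s: 12.3
eef_pos: [0.5313, -0.3191, 0.0735]
eef_rot: [-0.001, 0.707, 0.707, -0.001]
wrist_force: [-7.4, 0.5, 7.9]
opening: 0.001
```

Emit:
step_arm(plan=[[[0,0,0],[0,0,0]],[[0,0,0],[0,0,0]],[[0,0,0],[0,0,0]],[[0,0,0],[0,0,0]],[[0,0,0],[0,0,0]]])

```text
time_s: 12.8
eef_pos: [0.5313, -0.3191, 0.0735]
eef_rot: [-0.001, 0.707, 0.707, -0.001]
wrist_force: [-8.0, -1.3, 8.8]
opening: -0.001
```

```bash
python3 look.py l3; python3 - <<'E'
from h import *
im=viewer.camera('top');t=cv2.resize(im[200:325,155:310,::-1],(620,500))
cv2.imwrite('pics/t7.png',t)
S=cal('scene')
# expected pointer image rows vs lever angle (hinge x=.6147, z=.06, y=-.323+.02)
for a in (0,.11,.15,.19):
    p=np.array([.6147,-.300,.060])+np.array([-.105*np.cos(a),0,-.105*np.sin(a)]);print(a,np.round(proj(S,p),2))
E
```

```text
[-8.0477 -1.2953  8.7823]
t 12.8 pos [ 0.5313 -0.3191  0.0735] jaw yaw 90.04 down [-0.0021  0.0004 -1.    ] shift [-0.0009  0.0022  0.0005]
turn [-0.12 -0.03  0.04]
0 [339.93 335.92]
0.11 [340.23 341.04]
0.15 [340.45 342.8 ]
0.19 [340.74 344.51]
```

View pics/l3b.png

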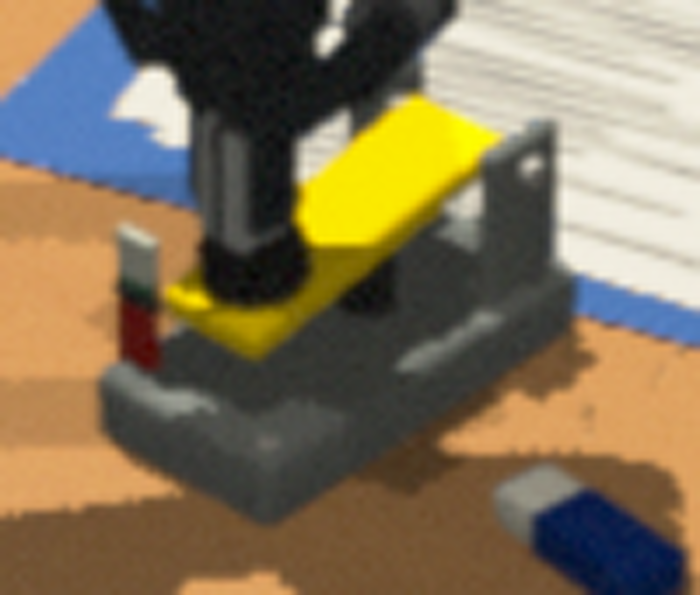

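View pics/t7.png

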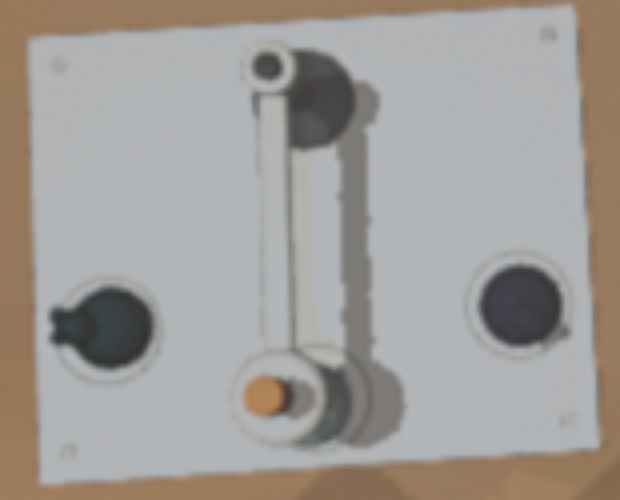

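```bash
python3 - <<'E'
from h import *
S=cal('scene')
a=cv2.imread('pics/l1b.png');b=cv2.imread('pics/l3b.png')
# yellow free-end corner + front face, 7x
for (x0,y0,x1,y1,nm) in [(155,225,200,275,'left corner'),(225,285,275,320,'front corner'),(120,243,158,272,'pointer')]:
    t=a[y0:y1,x0:x1];s=b[y0:y1+90,x0-20:x1+20]
    r=cv2.matchTemplate(s,t,cv2.TM_CCOEFF_NORMED);_,m,_,p=cv2.minMaxLoc(r);print(nm,m,'dx',(p[0]-20)/7,'dy',p[1]/7)
for y,l in((-.305,'left'),(-.339,'front')):
  for d in(-.105,):
    q=[proj(S,np.array([.6147,y,.060])+np.array([d*np.cos(A),0,d*np.sin(A)])) for A in(0,.11,.15,.19)];print(l,[np.round(np.subtract(k,q[0]),2) for k in q])
E
```

```text
left corner 0.8988442420959473 dx 0.2857142857142857 dy 6.714285714285714
front corner 0.5799060463905334 dx 0.42857142857142855 dy 7.571428571428571
pointer 0.7376980185508728 dx -0.2857142857142857 dy 0.0
left [array([0., 0.]), array([0.29, 5.12]), array([0.51, 6.89]), array([0.79, 8.6 ])]
front [array([0., 0.]), array([0.23, 5.19]), array([0.43, 6.98]), array([0.69, 8.71])]
```

```bash
python3 -c "
from bench import ticket
print(ticket.hand_in())"
```

```text
the job is handed in; nothing more can be done
None
```

I swung the lamp by its knob until the lens was over the light-blue figure and let go. Then I pressed the larger control box's lever with closed fingers and handed the job in still holding it. The hand-in gives no verdict, so the checks below are my own.

- **Lamp:** the lens is about 4 mm from the figure in the top view, and in line with it sideways in the wrist view. It had not moved after release. The two cameras differed by up to about 4 mm on the knob's position, well inside the 15 mm limit.
- **Lever:** my estimates of its angle were about 0.144 rad from the tool height, 0.146 from matching one lever corner, and 0.16 from the pointer. A second corner match gave 0.163 but was weak. In the picture the pointer sits in the lower part of the green band.
- **Hold:** the pose was steady for over 1.5 s before hand-in. The press read about 8 N downward, with about 8 N of sideways drag on the pad. I left that drag in place because nothing was slipping.
- **Figures and eraser:** the navy and teal figures and the eraser look unmoved in the last pictures. The light-blue figure is mostly hidden under the lamp there, but what shows of it looks in place.

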